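# Find and mark the high spot of the ribbon winder's wheel

### The arm

A 7-joint arm with a two-finger parallel gripper is mounted at the origin on the work surface. World frame = base frame: x ahead of the robot, y to its left, z up, the work surface at z = 0. Lengths are in m, angles in rad, forces in N, time in s.
With the tool pointing down it reaches from about 0.4 to 0.85 m from the base axis. Payload 10.4 kg.
Tool frame: the origin (TCP) lies between the finger pads; the fingertips stand 8 mm ahead of it and the grasp point (between the pads) lies 11 mm behind it; z points along the fingers, x is the direction in which the jaws open and shut, and the axes are right-handed (so a half turn about z gives the same grasp; the last joint's range is limited). The gripper opens to 87 mm and grips with 3 to 60 N. Pads are 19 mm wide; open, the fingers measure 117 mm over their backs; the gripper's body (75 mm by 190 mm) begins 51 mm behind the grasp point.
Start: joints at [-1.23, 0.332, -0.065, 1.46, 0.022, 1.35, -0.088], TCP at [0.222, 0.584, 0.231] pointing down, gripper open.
Joint ranges: [-2.6, 2.6], [-0.5, 2.12], [-1.47, 1.34], [0.16, 2.42], [-1.27, 4.41], [0.06, 2.06], [-2.6, 2.6]. Speed limits (rad/s): [2.22, 2.22, 2.79, 2.79, 3.14, 3.14, 3.14].

### API

Orientations are given as a unit quaternion [x, y, z, w].
In Python, from bench import r, viewer gives the robot as it stands.
- The arm moves only by the tool apply_moves, never from a script. Its argument "increments" is a list of rows, each an object with "grip": the closure in counts, from 0 (fully open) to 255 (shut); "xyz": the shift along the tool's x, y, z in mm, a list of three; "rotation": the turn, a rotation vector about the tool's x, y, z in degrees, a list of three. A call has 1 to 5 rows; each row is the pose to reach, as a shift and turn from the pose measured when the call began, along the tool's axes at that moment; what a row does not reach only later rows make up. A row lasts 1/8 s, in which the tool goes at most 62.5 mm and 10.7 degrees, less where a joint would pass 70% of its speed; a pose out of reach is approached as far as the arm can. A call with a gripper value outside its range is refused whole. The fingers move at their own pace and stop on an object; "squeeze" is the grip in N (left out, the last holds). Time passes only in rows, so rows that repeat a pose let the fingers close. It gives the time, the measured TCP pose, the force and the opening at its end, in the units of the state.
- r.read_state(): the state, without advancing time (a new reading comes with each control period).
- viewer.camera(name): name is "scene" or "top"; returns a dict with "img" (384x512x3 uint8, blue, green, red), "range_z" (384x512 float32, m along the optical axis (not along the pixel's ray), 0 where there is no reading), "vertical_fov" (degrees; the focal length in pixels is half the picture's height over the tangent of half this angle, whatever the lens; pixels are square), "cx", "cy" (the principal point, pixels), "rvec" (rotation vector, rad) and "tvec" (3), from world to camera coordinates, as OpenCV has them. Camera axes: x right, y down, z forward; pixel columns grow to the right and rows downward; lengths in m; the calibration is good to about 2 mm. A picture is of the moment at which its call begins.
- r.close_job(): hands the job in, once; it reports no verdict.
The state is a dict: "time": time; "joint_positions": joint angles; "joint_vel": joint speeds; "joint_torque": joint torques, N m; "ee_pos": TCP position; "eef_rot": TCP orientation; "ft_force": force on the tool from outside, world axes, zero at the start; "torque": the same for the moment, N m; "width": finger opening in m.
Only numpy, scipy, OpenCV 4.12 (cv2) and the standard library are available. Lean on these libraries where they do the work, as an engineer would, in place of code of your own. Each camera call takes 0.05 s, during which the arm holds its last target.

### The job

The wooden wheel of the ribbon winder is out of round: its rim has one highest spot and also a lesser bump. Turn the wheel slowly by its crank knob (never faster than about a third of a turn per second) against the fixed feeler, find the place where the gauge needle swings furthest, and leave the wheel standing with that highest spot at the feeler. Then let go of the crank and press the red marker plunger fully down and release it, so that only the highest spot is marked; do not push on the feeler or shift the other things on the table.

Things in the scene. Friction and masses are not known exactly. Their poses are not given: they have to be found in the camera images.
- wheel_axis (a point): Point on the vertical turning axis of the winder's wheel, at half height of the crank knob (101 mm above the table). Its z axis points up; its y axis points level from the wheel's axis towards the feeler, marker and dial; x is level too.
- winder: The ribbon winder, fixed: a green bed (disc 236 mm across, 14 mm thick), origin on the table under the wheel's axis, axes as wheel_axis. Its wooden wheel is 208 mm across, top face 70 mm above the table, and carries the crank: a hub 40 mm across (top at 91 mm) and a level arm 20 mm wide (top at 80 mm).
- crank_knob (a point): Centre (half-way up) of the upright black crank knob: a cylinder 20 mm across and 40 mm tall that stands from 81 to 121 mm above the table, 55 mm from the wheel's axis. It turns freely about its own vertical axis, so a gripper may hold it without turning while it carries it round in a circle. It takes about 2 N to move.
- wheel (a joint): Angle from the x axis of wheel_axis to the crank arm, rad, counter-clockwise seen from above (not wrapped). It turns without end either way and has friction enough to stay where it is left. Where the bumps lie relative to the crank is unknown and different every time (hidden under the wheel's top plate). Each spreads about 0.4 rad to either side of its top.
- feeler: The gauge's feeler: a steel ball 12 mm across on a rod, pressed by a light spring (2 to 3 N) against the wheel's rim just under its top plate, 57 mm above the table; it is pushed outward (along y of wheel_axis) where the rim is high. Origin at the ball's centre. Not to be touched.
- needle (a joint): Angle of the red needle on the white dial (100 mm across, face 58 mm above the table, centre 235 mm from the wheel's axis along its y), rad: 0 where the rim is low, growing counter-clockwise seen from above by 0.35 per mm that the rim at the feeler is higher. It peaks at both bumps, over 0.3 rad further at the highest spot than at the lesser one.
- marker (a joint): Travel of the red marker plunger, m: 0 up, 0.008 fully down; a spring of 6 N returns it. It marks whatever part of the rim stands at the feeler.
- marker_top (a point): Centre of the top face of the red round marker plunger (26 mm across, in a black collar 42 mm across), 102 mm above the table when up, 150 mm from the wheel's axis along y of wheel_axis; it is pressed straight down by 8 mm.
- spool_mid (a point): Centre of an orange ribbon spool, a bystander, 82 mm across and 23 mm high.
- driver_grip (a point): Middle of the handle of a lying screwdriver with a red handle, a bystander, 170 mm long.
- tumbler_mid (a point): Centre of a drinking glass, a bystander, 80 mm across and 125 mm tall.
- gloves_mid (a point): Centre of a blue glove box, a bystander, 125 by 235 mm and 75 mm high.
- raffia_mid (a point): Centre of a straw-coloured raffia roll standing on end, a bystander, 130 mm across and 125 mm high.
- scissors_mid (a point): Middle of black-handled scissors, a bystander, about 150 mm long, lying flat.
- cards_mid (a point): Centre of a stack of white cards, a bystander, 110 by 210 mm and 22 mm high.

How it is judged:
By the outcome, as a careful person would: the job done as asked, in the order asked, and still so for the second after the job is handed in, with the robot touching nothing.
It also fails if it takes over 69 s, if anything falls off the work surface, if the arm or the gripper's body presses on something with over 40 N, if the wrist force passes 120 N, or if a joint passes its speed limit or range.

## Working session

There is one attempt and no reset: what is moved stays moved. The work goes in short steps, Python scripts to look and compute and a tool call to move; the robot and the scene stay as the last step left them, time stands still between calls to the robot, and variables do not carry over. Pictures are saved under pics/ and viewed, and the job is handed in when it is done.

Besides the shell and the picture viewer there is one more tool, called after "Call:" as name(argument=value, ...) on one line, values as JSON. apply_moves: Moves the arm, as the interface text tells. Its arguments: {"type":"object","properties":{"increments":{"type":"array","items":{"type":"object","properties":{"grip":{"type":"number"},"xyz":{"type":"array","items":{"type":"number"}},"rotation":{"type":"array","items":{"type":"number"}}}}},"squeeze":{"type":"number"}},"required":["increments"]}

```bash
ls; mkdir -p pics; cat > h.py <<'E'
import numpy as np, cv2
from bench import r, viewer
def cam(n):
    c=viewer.camera(n); h=c["img"].shape[0]
    f=h/2/np.tan(np.radians(c["vertical_fov"])/2)
    c["K"]=np.array([[f,0,c["cx"]],[0,f,c["cy"]],[0,0,1]]); c["R"]=cv2.Rodrigues(np.array(c["rvec"],float))[0]; c["t"]=np.array(c["tvec"],float).ravel()
    return c
def ray(c,u,v):
    d=c["R"].T@np.linalg.inv(c["K"])@np.array([u,v,1.]); o=-c["R"].T@c["t"]; return o,d
def onplane(c,u,v,z):
    o,d=ray(c,u,v); return o+d*(z-o[2])/d[2]
def proj(c,p):
    q=c["K"]@(c["R"]@np.array(p,float)+c["t"]); return q[:2]/q[2]
E
python3 - <<'E'
from h import *
print(r.read_state())
for n in("scene","top"):
    c=cam(n); cv2.imwrite(f"pics/{n}0.png",c["img"]); print(n,c["vertical_fov"],c["cx"],c["cy"],-c["R"].T@c["t"],c["R"][2])
E
```

```text
pics
{'time': 0.0, 'joint_positions': array([-1.22961293,  0.33287784, -0.06469801,  1.46096347,  0.02162631,
        1.34986627, -0.08849588]), 'joint_vel': array([ 1.72742765e-03, -3.67268064e-04,  6.84264371e-04, -9.59040995e-04,
        1.94698132e-04, -2.65133035e-05, -2.88954882e-04]), 'joint_torque': array([-4.67483897e-04, -6.23275709e+01,  2.40516861e-02, -3.89899743e+01,
       -6.14538789e-02,  4.01108852e-02,  1.10313983e-04]), 'ee_pos': array([0.22226361, 0.58374263, 0.22973962]), 'eef_rot': array([ 8.23342074e-01,  5.67545000e-01, -5.56819447e-04,  4.39386365e-04]), 'ft_force': array([-0.07359571, -1.42223818, -0.98418893]), 'torque': array([-0.06285282,  0.03993129, -0.01274193]), 'width': 0.08712169656602717}
scene 47.974867413410614 253.81190739394157 184.4239799821965 [1.32278182 0.4712191  1.00933397] [-0.60016192 -0.38981907 -0.69846028]
top 44.925350244597524 256.3224628290573 194.07671714144752 [ 0.38527377 -0.02851101  1.49537482] [ 0.11933691  0.01394371 -0.9927559 ]
```

View pics/scene0.png

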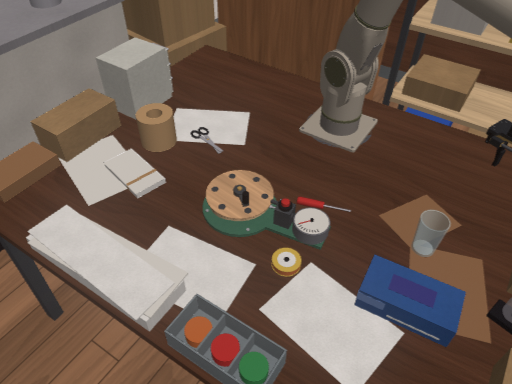

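View pics/top0.png

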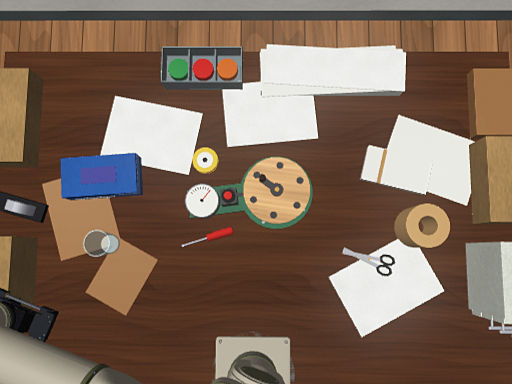

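Top view: wheel at about (277,190), crank knob near (262,180), marker (229,196), dial (202,200). Spool is at (205,159), screwdriver at (210,237). I'll zoom in on the winder and measure.

```bash
python3 - <<'E'
from h import *
c=cam("top"); s=cam("scene")
np.save("pics/top0.npy",c["img"])
a=cv2.resize(c["img"][140:250,175:325],None,fx=5,fy=5,interpolation=cv2.INTER_CUBIC)
cv2.imwrite("pics/z0.png",a)
b=cv2.resize(s["img"][160:260,190:345],None,fx=5,fy=5,interpolation=cv2.INTER_CUBIC)
cv2.imwrite("pics/z1.png",b)
h=cv2.cvtColor(c["img"],cv2.COLOR_BGR2HSV)
def blobs(m,name,z,amin=30):
    n,l,st,ce=cv2.connectedComponentsWithStats(m.astype(np.uint8))
    for i in range(1,n):
        if st[i,4]>amin: print(name,ce[i].round(1),st[i],onplane(c,*ce[i],z).round(4))
H,S,V=h[...,0],h[...,1],h[...,2]
roi=np.zeros(H.shape,bool); roi[145:245,175:325]=1
blobs(roi&((H<6)|(H>174))&(S>150)&(V>90),"red",.102,15)
blobs(roi&(S<50)&(V>180),"white",.058,50)
blobs(roi&(H>8)&(H<22)&(S>60)&(S<150)&(V>150),"wood",.070,300)
print(h[190,290],h[165,290],h[205,202], h[180,262])
blobs(roi&(V<60)&(S<120),"black",.1,20)
E
```

```text
red [227.5 195. ] [224 191   8   9  60] [0.5496 0.0782 0.102 ]
red [219.5 233.4] [206 227  28  14 216] [0.4339 0.1007 0.102 ]
white [183.4 157.9] [175 145  20  30 496] [0.672  0.2224 0.058 ]
white [204.5 159.4] [197 152  16  16 179] [0.6677 0.1554 0.058 ]
white [201.4 200.5] [186 184  32  33 783] [0.5372 0.1627 0.058 ]
wood [276.8 190.3] [ 243  157   67   67 3008] [ 0.5686 -0.0716  0.07  ]
[ 16 112 214] [ 16 106 229] [ 35   6 238] [13 73 42]
black [262.1 178. ] [259 175   7   7  34] [ 0.6024 -0.0262  0.1   ]
black [228.7 196.1] [222 189  13  14  73] [0.5466 0.0747 0.1   ]
black [214.6 209.4] [205 197  15  21  31] [0.506  0.1167 0.1   ]
black [231.3 203.5] [222 198  16   8  30] [0.5241 0.0666 0.1   ]
```

```bash
ls pics
```

```text
scene0.png
top0.npy
top0.png
z0.png
z1.png
```

View pics/z0.png

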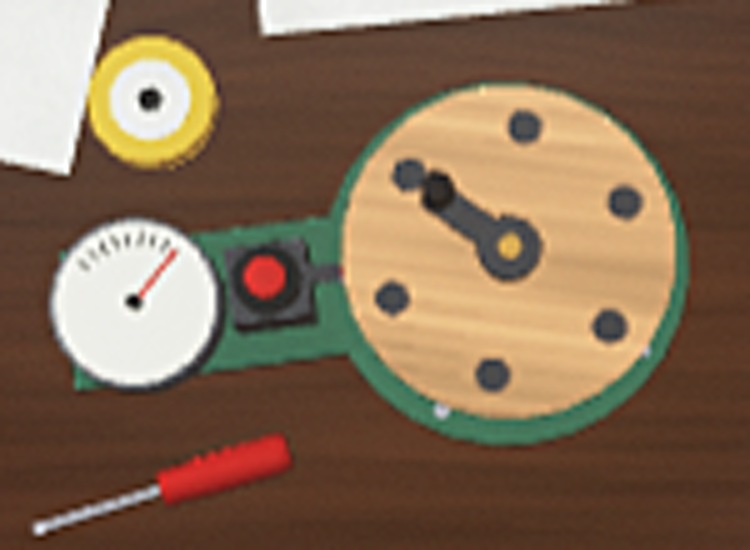

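View pics/z1.png

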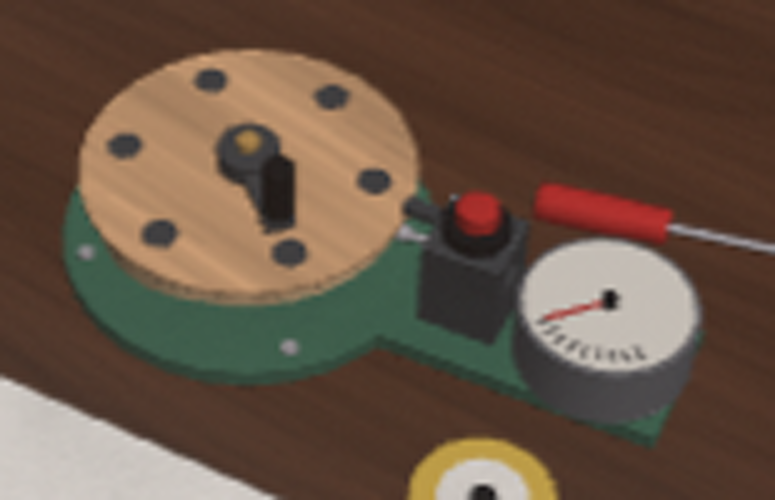

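```bash
cat >> h.py <<'E'
def toolaxes():
    from scipy.spatial.transform import Rotation as Ro
    s=r.read_state(); return s, Ro.from_quat(s["eef_rot"]).as_matrix()
def totool(p):
    s,R=toolaxes(); return (R.T@(np.array(p)-s["ee_pos"])*1000).round(1)
E
python3 - <<'E'
from h import *
img=np.load("pics/top0.npy"); c=cam("top"); s=cam("scene")
def ell(c,img,fn,roi,z,name):
    h=cv2.cvtColor(img,cv2.COLOR_BGR2HSV); H,S,V=h[...,0].astype(int),h[...,1].astype(int),h[...,2].astype(int)
    m=np.zeros(H.shape,np.uint8); x0,y0,x1,y1=roi; m[y0:y1,x0:x1]=fn(H,S,V)[y0:y1,x0:x1]
    k=max(cv2.findContours(m,cv2.RETR_EXTERNAL,cv2.CHAIN_APPROX_NONE)[0],key=cv2.contourArea)
    k=cv2.convexHull(k); P=np.array([onplane(c,u,v,z)[:2] for u,v in k[:,0]])
    A=np.c_[2*P,np.ones(len(P))]; q=np.linalg.lstsq(A,(P**2).sum(1),rcond=None)[0]
    print(name,q[:2].round(4),"R",np.sqrt(q[2]+q[:2]@q[:2]).round(4)); return q[:2]
wood=lambda H,S,V:(H>8)&(H<24)&(S>50)&(S<160)&(V>120)
white=lambda H,S,V:(S<50)&(V>150)
red=lambda H,S,V:((H<6)|(H>174))&(S>150)&(V>90)
ax=[]
for cc,rw,rd,rm,n in((c,(235,150,315,230),(180,178,224,222),(220,186,236,204),"top"),(s,(200,165,280,225),(288,203,335,242),(275,195,296,210),"scene")):
    w=ell(cc,cc["img"],wood,rw,.07,n+" wheel"); d=ell(cc,cc["img"],white,rd,.058,n+" dial"); m=ell(cc,cc["img"],red,rm,.102,n+" marker")
    print(np.linalg.norm(d-w),np.linalg.norm(m-w),np.degrees(np.arctan2(*(d-w)[::-1])))
# knob top
g=cv2.cvtColor(c["img"],cv2.COLOR_BGR2HSV)[...,2]
print(onplane(c,262.1,178,.121)[:2], onplane(s,190+277/5,160+160/5,.121)[:2],onplane(s,190+278/5,160+190/5,.101)[:2])
E
```

```text
top wheel [ 0.571  -0.0702] R 0.1033
top dial [0.5386 0.163 ] R 0.051
top marker [0.5497 0.0782] R 0.0126
0.2354764525067767 0.1499787043393512 97.90532789909138
scene wheel [ 0.5729 -0.0684] R 0.1057
scene dial [0.5365 0.1616] R 0.0492
scene marker [0.5529 0.0806] R 0.0154
0.23291011109118542 0.15032294481364292 99.0081367416678
[ 0.59901212 -0.0262488 ] [ 0.59928397 -0.02740416] [ 0.60301044 -0.02425855]
```

```bash
python3 - <<'E'
from h import *
print(totool([.601,-.0245,.21]),totool([.601,-.0245,.101]))
E
```

```text
[-434.   570.4   20.5] [-433.9  570.4  129.5]
```

Call:
apply_moves(increments=[{"grip":80,"xyz":[-30,39,1]},{"grip":80,"xyz":[-68,89,3]},{"grip":80,"xyz":[-106,139,5]},{"grip":80,"xyz":[-144,189,7]},{"grip":80,"xyz":[-182,239,9]}], squeeze=15)

```text
$.increments[0]: bad value
```

```bash
python3 - <<'E'
from h import *
print(r.read_state()["joint_positions"],totool([.601,-.0245,.21]),totool([.601,-.0245,.101]))
E
```

```text
[-1.2296207   0.33242761 -0.0647213   1.46034652  0.02155558  1.34990251
 -0.08850748] [-434.   570.4   20.5] [-433.9  570.4  129.5]
```

Call:
apply_moves(increments=[{"grip":80,"xyz":[-30,39,1],"rotation":[0,0,0]},{"grip":80,"xyz":[-68,89,3],"rotation":[0,0,0]},{"grip":80,"xyz":[-106,139,5],"rotation":[0,0,0]},{"grip":80,"xyz":[-144,189,7],"rotation":[0,0,0]},{"grip":80,"xyz":[-182,239,9],"rotation":[0,0,0]}], squeeze=15)

```text
time: 0.92
ee_pos: [0.3811, 0.3281, 0.2216]
eef_rot: [0.823, 0.568, 0.0, -0.0]
ft_force: [0.5, 0.5, 0.6]
width: 0.0602
```

```bash
python3 - <<'E'
from h import *
print(r.read_state()["joint_positions"],totool([.601,-.0245,.21]),totool([.601,-.0245,.101]))
E
```

```text
[-0.90366335  0.06544588  0.10663984  1.79666726 -0.00723909  1.2795882
  0.41177005] [-251.3  331.    11.5] [-251.3  331.   120.5]
```

Call:
apply_moves(increments=[{"grip":80,"xyz":[-34,45,1],"rotation":[0,0,0]},{"grip":80,"xyz":[-70,92,3],"rotation":[0,0,0]},{"grip":80,"xyz":[-106,139,5],"rotation":[0,0,0]},{"grip":80,"xyz":[-142,187,7],"rotation":[0,0,0]},{"grip":80,"xyz":[-178,234,9],"rotation":[0,0,0]}])

```text
time: 1.55
ee_pos: [0.5372, 0.0768, 0.2128]
eef_rot: [0.823, 0.568, 0.001, 0.0]
ft_force: [0.7, 0.9, -0.3]
width: 0.0598
```

```bash
python3 - <<'E'
from h import *
print(r.read_state()["joint_positions"],totool([.601,-.0245,.15]),totool([.601,-.0245,.101]))
E
```

```text
[-0.56864149  0.15893705  0.38231613  1.72598555 -0.06223886  1.26756442
  1.0351278 ] [-72.1  95.6  62.8] [-72.1  95.5 111.8]
```

Call:
apply_moves(increments=[{"grip":80,"xyz":[-36,48,10],"rotation":[0,0,0]},{"grip":80,"xyz":[-72,96,20],"rotation":[0,0,0]},{"grip":80,"xyz":[-72,96,50],"rotation":[0,0,0]},{"grip":80,"xyz":[-72,96,63],"rotation":[0,0,0]},{"grip":80,"xyz":[-72,96,63],"rotation":[0,0,0]}])

```text
time: 2.17
ee_pos: [0.6008, -0.0235, 0.1492]
eef_rot: [0.823, 0.568, -0.0, -0.001]
ft_force: [0.5, -0.6, 0.7]
width: 0.0597
```

```bash
python3 - <<'E'
from h import *
print(r.read_state()["joint_positions"],totool([.601,-.0245,.101]))
c=cam("top"); s=cam("scene")
cv2.imwrite("pics/a_top.png",np.vstack([cv2.resize(c["img"][140:240,175:325],None,fx=4,fy=3,interpolation=cv2.INTER_CUBIC),cv2.resize(s["img"][150:250,190:340],None,fx=4,fy=3,interpolation=cv2.INTER_CUBIC)]))
E
```

```text
[-0.39840356  0.35356539  0.44857905  1.651681   -0.16431146  1.1745698
  1.29845597] [-0.9  0.6 48.2]
```

View pics/a_top.png

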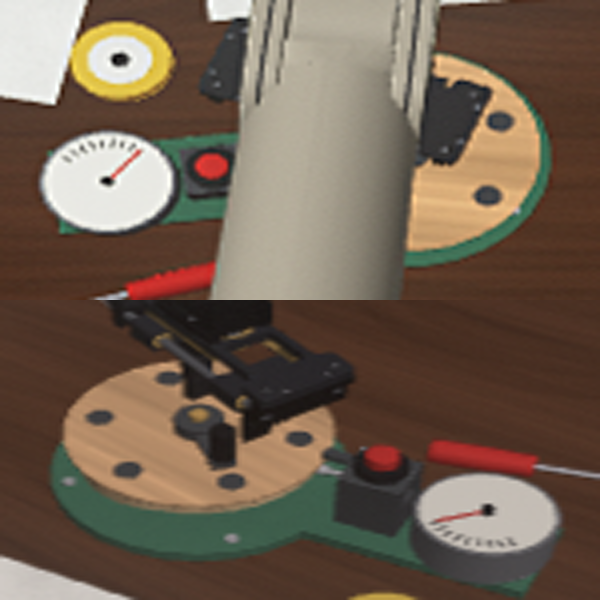

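```bash
python3 - <<'E'
from h import *
s=cam("scene"); st,R=toolaxes()
im=cv2.resize(s["img"][160:230,205:285],None,fx=8,fy=8,interpolation=cv2.INTER_CUBIC)
def mk(p,col):
    u=proj(s,p); u=((u-[205,160]+.5)*8).astype(int); cv2.circle(im,tuple(map(int,u)),4,col,-1)
mk([.601,-.0245,.121],(0,0,255)); mk([.601,-.0245,.081],(0,0,255))
p=st["ee_pos"]; 
for sg in(-1,1): mk(p+R@np.array([sg*.03,0,.008]),(0,255,0))
mk(p+R@[0,0,.008],(255,255,0))
mk([.571,-.0695,.091],(255,0,255))
cv2.imwrite("pics/b.png",im)
E
```

```text
(no output)
```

View pics/b.png

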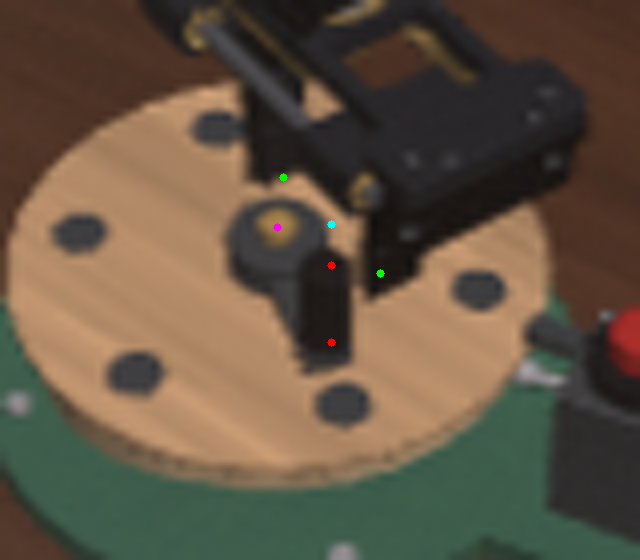

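The fingers straddle the knob: green dots mark the fingertips and red the knob axis, within about 2 mm. Descending and gripping next.

Call:
apply_moves(increments=[{"grip":80,"xyz":[0,0,25],"rotation":[0,0,0]},{"grip":80,"xyz":[0,0,47],"rotation":[0,0,0]},{"grip":200,"xyz":[0,0,47],"rotation":[0,0,0]},{"grip":230,"xyz":[0,0,47],"rotation":[0,0,0]},{"grip":230,"xyz":[0,0,47],"rotation":[0,0,0]}], squeeze=15)

```text
time: 2.95
ee_pos: [0.6028, -0.0236, 0.1054]
eef_rot: [0.823, 0.568, 0.002, 0.001]
ft_force: [0.7, 0.1, -0.7]
width: 0.0376
```

```bash
cat > look.py <<'E'
from h import *
import sys
A=np.array([.571,-.0695]); YA=np.radians(98.0)
ex=np.array([np.sin(YA),-np.cos(YA)]); ey=np.array([np.cos(YA),np.sin(YA)])
def hsv(im): 
    h=cv2.cvtColor(im,cv2.COLOR_BGR2HSV).astype(int); return h[...,0],h[...,1],h[...,2]
def needle(c,dc):
    # red needle pixels within the dial, mapped on face plane; angle by direction from dial centre
    u0,v0=proj(c,[*dc,.058]); x,y=int(u0),int(v0); b=c["img"][y-22:y+23,x-22:x+23]; k=6
    b=cv2.resize(b,None,fx=k,fy=k,interpolation=cv2.INTER_CUBIC)
    H,S,V=hsv(b); m=((H<10)|(H>170))&(S>90)&(V>90)
    vv,uu=np.nonzero(m); P=np.array([onplane(c,(u+.5)/k-.5+x-22,(v+.5)/k-.5+y-22,.058)[:2]-dc for u,v in zip(uu,vv)])
    if len(P)<20: return None
    q=np.hypot(*P.T); P=P[(q>.008)&(q<.045)]
    if len(P)<20: return None
    d=P.mean(0); return np.degrees(np.arctan2(d@ey,d@ex)), len(P)
def gauge(dbg=None):
    t=cam("top"); s=cam("scene")
    return needle(t,np.array([.5386,.163])),needle(s,np.array([.5370,.1620])),t,s
def report():
    a,b,t,s=gauge(); st=r.read_state(); d=st["ee_pos"][:2]-A
    ph=np.degrees(np.arctan2(d[1],d[0]))
    print("t %.2f"%st["time"],"top",a,"scene",b,"tcp phi %.1f r %.1f z %.1f"%(ph,1000*np.hypot(*d),1000*st["ee_pos"][2]),"F",st["ft_force"].round(1),"w %.4f"%st["width"])
    return t,s
def plan(dphis,rad=.055,z=.102,phi0=None):
    st,R=toolaxes(); d=st["ee_pos"][:2]-A
    if phi0 is None: phi0=np.degrees(np.arctan2(d[1],d[0]))
    for k in dphis:
        a=np.radians(phi0+k); print(k,totool([A[0]+rad*np.cos(a),A[1]+rad*np.sin(a),z]))
E
python3 - <<'E'
from look import *
t,s=report(); plan([4,8,12,16,20])
cv2.imwrite("pics/c.png",cv2.resize(s["img"][150:250,200:345],None,fx=5,fy=5,interpolation=cv2.INTER_CUBIC))
E
```

```text
t 3.05 top (np.float64(-45.695333460124), 413) scene (np.float64(-51.36056509095541), 409) tcp phi 55.5 r 55.6 z 105.0 F [-0.5 -0.2 -0.2] w 0.0298
4 [ 0.2 -3.9  2.9]
8 [ 0.7 -7.7  2.9]
12 [  0.9 -11.6   2.9]
16 [  0.9 -15.4   2.9]
20 [  0.6 -19.2   2.9]
```

View pics/c.png

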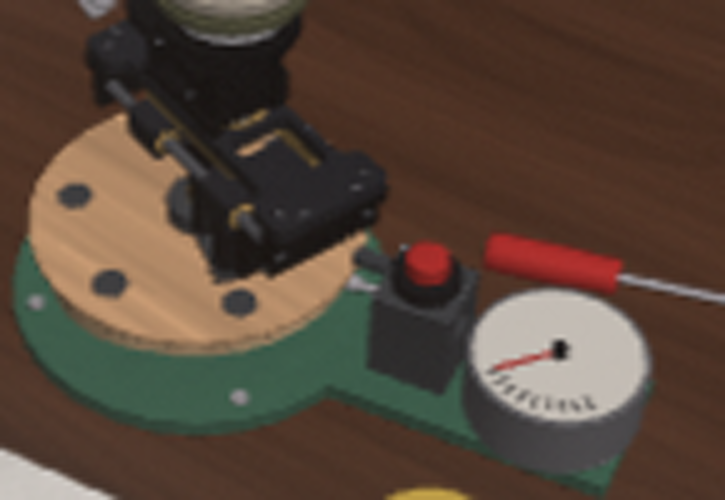

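Call:
apply_moves(increments=[{"grip":255,"xyz":[0,0,3],"rotation":[0,0,0]},{"grip":255,"xyz":[0,0,3],"rotation":[0,0,0]},{"grip":255,"xyz":[0,0,3],"rotation":[0,0,0]}])

```text
time: 3.42
ee_pos: [0.6025, -0.027, 0.1031]
eef_rot: [0.824, 0.567, 0.001, 0.002]
ft_force: [-4.0, -8.4, 9.4]
width: 0.0192
```

```bash
python3 - <<'E'
from look import *
t,s=report(); plan([4,8,12,16,20])
E
```

```text
t 3.52 top (np.float64(-45.20881676879422), 423) scene (np.float64(-50.855212584385505), 422) tcp phi 53.4 r 52.9 z 103.1 F [-5.2 -8.   9. ] w 0.0196
4 [ 2.9 -3.2  1.1]
8 [ 3.6 -7.   1.1]
12 [  3.9 -10.8   1.1]
16 [  4.1 -14.6   1.1]
20 [  3.9 -18.4   1.1]
```

```bash
sed -i 's/^A=.*; YA/A=np.array([.5698,-.0711]); YA/' look.py; cat > go.py <<'E'
from look import *
import sys
t,s=report(); plan([float(x) for x in sys.argv[1:]] or [4,8,12,16,20],z=.1035)
E
python3 go.py
```

```text
t 3.62 top (np.float64(-45.16991313064724), 425) scene (np.float64(-50.884155217712994), 422) tcp phi 53.4 r 54.9 z 103.1 F [-4.3 -8.7  9.6] w 0.0196
4 [ 1.  -3.7 -0.4]
8 [ 1.6 -7.5 -0.4]
12 [  2.  -11.3  -0.4]
16 [  2.1 -15.1  -0.5]
20 [  2.  -19.   -0.5]
```

Call:
apply_moves(increments=[{"grip":255,"xyz":[0.5,-3.7,0],"rotation":[0,0,0]},{"grip":255,"xyz":[1.0,-7.5,0],"rotation":[0,0,0]},{"grip":255,"xyz":[1.5,-11.3,0],"rotation":[0,0,0]},{"grip":255,"xyz":[1.8,-15.1,0],"rotation":[0,0,0]},{"grip":255,"xyz":[1.8,-19,0],"rotation":[0,0,0]}])

```text
time: 4.25
ee_pos: [0.5855, -0.0189, 0.1034]
eef_rot: [0.824, 0.567, 0.002, 0.002]
ft_force: [2.8, -4.6, 2.1]
width: 0.0198
```

```bash
python3 go.py
```

```text
t 4.35 top (np.float64(-45.38654309786057), 419) scene (np.float64(-51.112821962063), 420) tcp phi 74.2 r 54.5 z 103.2 F [-1.7 -2.8  6.2] w 0.0195
4 [-0.  -3.8 -0.3]
8 [-0.8 -7.6 -0.3]
12 [ -1.8 -11.3  -0.3]
16 [ -3.  -14.9  -0.3]
20 [ -4.5 -18.5  -0.3]
```

Turning works with low force. I'll keep going.

Call:
apply_moves(increments=[{"grip":255,"xyz":[0,-3.8,0],"rotation":[0,0,0]},{"grip":255,"xyz":[-0.8,-7.6,0],"rotation":[0,0,0]},{"grip":255,"xyz":[-1.8,-11.3,0],"rotation":[0,0,0]},{"grip":255,"xyz":[-3,-14.9,0],"rotation":[0,0,0]},{"grip":255,"xyz":[-4.5,-18.5,0],"rotation":[0,0,0]}])

```text
time: 4.97
ee_pos: [0.566, -0.0167, 0.1033]
eef_rot: [0.824, 0.567, 0.001, 0.002]
ft_force: [4.3, -4.1, -0.6]
width: 0.02
```

```bash
python3 go.py
```

```text
t 5.08 top (np.float64(-45.3901400878353), 420) scene (np.float64(-51.09288976852595), 423) tcp phi 94.9 r 54.5 z 103.2 F [-0.7 -4.8  3.9] w 0.0192
4 [-1.3 -3.6 -0.3]
8 [-3.4 -6.9 -0.3]
12 [ -5.6 -10.   -0.3]
16 [ -8.1 -12.9  -0.3]
20 [-10.7 -15.7  -0.3]
```

Call:
apply_moves(increments=[{"grip":255,"xyz":[-1.5,-3.5,0],"rotation":[0,0,0]},{"grip":255,"xyz":[-3.6,-6.8,0],"rotation":[0,0,0]},{"grip":255,"xyz":[-5.9,-9.9,0],"rotation":[0,0,0]},{"grip":255,"xyz":[-8.3,-12.8,0],"rotation":[0,0,0]},{"grip":255,"xyz":[-11,-15.5,0],"rotation":[0,0,0]}])

```text
time: 5.7
ee_pos: [0.5474, -0.0214, 0.1033]
eef_rot: [0.824, 0.567, 0.001, 0.002]
ft_force: [6.3, -2.6, -2.1]
width: 0.0197
```

```bash
python3 go.py
```

```text
t 5.80 top (np.float64(-45.37948087574046), 419) scene (np.float64(-51.12334016407156), 425) tcp phi 115.1 r 54.5 z 103.3 F [ 1.1 -4.2  1.7] w 0.0196
4 [-2.5 -2.9 -0.2]
8 [-5.5 -5.3 -0.2]
12 [-8.7 -7.4 -0.2]
16 [-12.1  -9.3  -0.2]
20 [-15.5 -11.   -0.2]
```

Call:
apply_moves(increments=[{"grip":255,"xyz":[-2.6,-2.7,0],"rotation":[0,0,0]},{"grip":255,"xyz":[-5.6,-5.1,0],"rotation":[0,0,0]},{"grip":255,"xyz":[-8.8,-7.2,0],"rotation":[0,0,0]},{"grip":255,"xyz":[-12.2,-9.1,0],"rotation":[0,0,0]},{"grip":255,"xyz":[-15.6,-10.8,0],"rotation":[0,0,0]}])

```text
time: 6.42
ee_pos: [0.5319, -0.0318, 0.1034]
eef_rot: [0.824, 0.567, 0.001, 0.002]
ft_force: [8.1, -1.4, -2.1]
width: 0.0198
```

```bash
python3 go.py
```

```text
t 6.53 top (np.float64(-45.616759541522065), 407) scene (np.float64(-50.19046840467178), 424) tcp phi 134.9 r 54.6 z 103.3 F [ 4.1 -2.7 -0.8] w 0.0195
4 [-3.4 -1.8 -0.2]
8 [-7.  -3.  -0.2]
12 [-10.8  -4.   -0.2]
16 [-14.5  -4.6  -0.2]
20 [-18.4  -5.1  -0.2]
```

Call:
apply_moves(increments=[{"grip":255,"xyz":[-3.5,-1.6,0],"rotation":[0,0,0]},{"grip":255,"xyz":[-7.1,-2.8,0],"rotation":[0,0,0]},{"grip":255,"xyz":[-10.9,-3.7,0],"rotation":[0,0,0]},{"grip":255,"xyz":[-14.6,-4.3,0],"rotation":[0,0,0]},{"grip":255,"xyz":[-18.5,-4.8,0],"rotation":[0,0,0]}])

```text
time: 7.15
ee_pos: [0.5212, -0.0461, 0.1034]
eef_rot: [0.823, 0.567, 0.002, 0.002]
ft_force: [7.4, 3.4, -3.4]
width: 0.0193
```

```bash
python3 go.py
```

```text
t 7.25 top (np.float64(25.89634386503718), 427) scene (np.float64(30.50449676831229), 258) tcp phi 153.8 r 54.7 z 103.3 F [ 4.3  0.1 -1.1] w 0.0193
4 [-3.8 -0.5 -0.2]
8 [-7.6 -0.5 -0.2]
12 [-11.5  -0.2  -0.2]
16 [-15.3   0.4  -0.2]
20 [-19.    1.3  -0.2]
```

Call:
apply_moves(increments=[{"grip":255,"xyz":[-3.8,-0.3,0],"rotation":[0,0,0]},{"grip":255,"xyz":[-7.6,-0.3,0],"rotation":[0,0,0]},{"grip":255,"xyz":[-9.6,-0.2,0],"rotation":[0,0,0]}])

```text
time: 7.62
ee_pos: [0.5178, -0.0539, 0.1033]
eef_rot: [0.823, 0.568, 0.003, 0.001]
ft_force: [5.2, 3.7, -1.8]
width: 0.0195
```

```bash
python3 go.py
```

```text
t 7.72 top (np.float64(32.70487655173124), 339) scene (np.float64(35.01775361651845), 260) tcp phi 162.1 r 54.8 z 103.3 F [ 6.6  0.9 -1.1] w 0.0192
4 [-3.8  0.1 -0.2]
8 [-7.6  0.7 -0.2]
12 [-11.4   1.6  -0.2]
16 [-15.    2.7  -0.2]
20 [-18.6   4.1  -0.2]
```

Call:
apply_moves(increments=[{"grip":255,"xyz":[-3.8,0.2,0],"rotation":[0,0,0]},{"grip":255,"xyz":[-7.6,0.8,0],"rotation":[0,0,0]},{"grip":255,"xyz":[-9.5,1.3,0],"rotation":[0,0,0]}])

```text
time: 8.1
ee_pos: [0.5158, -0.0616, 0.1033]
eef_rot: [0.823, 0.568, 0.003, 0.001]
ft_force: [3.3, 4.0, 0.1]
width: 0.0199
```

```bash
python3 go.py
```

```text
t 8.20 top (np.float64(19.139480904821653), 458) scene (np.float64(18.134958825278712), 275) tcp phi 170.5 r 54.8 z 103.3 F [3.5 2.8 0.3] w 0.0200
4 [-3.8  0.7 -0.2]
8 [-7.4  1.8 -0.2]
12 [-11.    3.2  -0.2]
16 [-14.5   4.8  -0.2]
20 [-17.8   6.7  -0.2]
```

Call:
apply_moves(increments=[{"grip":255,"xyz":[-3.8,0.8,0],"rotation":[0,0,0]},{"grip":255,"xyz":[-7.4,1.9,0],"rotation":[0,0,0]},{"grip":255,"xyz":[-11,3.3,0],"rotation":[0,0,0]},{"grip":255,"xyz":[-14.5,4.9,0],"rotation":[0,0,0]},{"grip":255,"xyz":[-17.8,6.8,0],"rotation":[0,0,0]}])

```text
time: 8.82
ee_pos: [0.5157, -0.0811, 0.1033]
eef_rot: [0.823, 0.568, 0.003, 0.001]
ft_force: [1.3, 4.6, 1.9]
width: 0.0197
```

```bash
python3 go.py
```

```text
t 8.93 top (np.float64(-45.965263993783886), 392) scene (np.float64(-51.31858586921523), 413) tcp phi -168.5 r 55.0 z 103.3 F [2.1 0.7 1.8] w 0.0196
4 [-3.2  2.2 -0.2]
8 [-6.2  4.6 -0.2]
12 [-9.   7.2 -0.2]
16 [-11.7   9.9  -0.2]
20 [-14.1  12.9  -0.2]
```

Call:
apply_moves(increments=[{"grip":255,"xyz":[-3.2,2.3,0],"rotation":[0,0,0]},{"grip":255,"xyz":[-6.2,4.7,0],"rotation":[0,0,0]},{"grip":255,"xyz":[-9,7.3,0],"rotation":[0,0,0]},{"grip":255,"xyz":[-11.7,10,0],"rotation":[0,0,0]},{"grip":255,"xyz":[-14.1,13,0],"rotation":[0,0,0]}])

```text
time: 9.55
ee_pos: [0.5228, -0.1002, 0.1032]
eef_rot: [0.823, 0.568, 0.003, 0.001]
ft_force: [-1.7, 3.9, 4.4]
width: 0.0202
```

```bash
python3 go.py
```

```text
t 9.65 top (np.float64(-45.97060317117539), 391) scene (np.float64(-51.277861359798244), 409) tcp phi -147.3 r 55.3 z 103.3 F [1.5 0.3 2.2] w 0.0198
4 [-1.9  3.3 -0.2]
8 [-3.9  6.6 -0.2]
12 [-5.6 10.1 -0.2]
16 [-7.1 13.6 -0.1]
20 [-8.3 17.3 -0.1]
```

Call:
apply_moves(increments=[{"grip":255,"xyz":[-1.9,3.3,0],"rotation":[0,0,0]},{"grip":255,"xyz":[-3.9,6.6,0],"rotation":[0,0,0]},{"grip":255,"xyz":[-5.6,10.1,0],"rotation":[0,0,0]},{"grip":255,"xyz":[-7.1,13.6,0],"rotation":[0,0,0]},{"grip":255,"xyz":[-8.3,17.3,0],"rotation":[0,0,0]}])

```text
time: 10.28
ee_pos: [0.5361, -0.1152, 0.1033]
eef_rot: [0.823, 0.567, 0.002, 0.001]
ft_force: [-2.6, 2.7, 4.3]
width: 0.0193
```

```bash
python3 go.py
```

```text
t 10.38 top (np.float64(-45.95784915740944), 396) scene (np.float64(-51.289684421646754), 411) tcp phi -126.5 r 55.5 z 103.3 F [ 1.2 -0.9  1.6] w 0.0198
4 [-0.4  3.9 -0.1]
8 [-1.1  7.7 -0.1]
12 [-1.4 11.5 -0.1]
16 [-1.5 15.3 -0.1]
20 [-1.4 19.1 -0. ]
```

Call:
apply_moves(increments=[{"grip":255,"xyz":[-0.3,3.9,0],"rotation":[0,0,0]},{"grip":255,"xyz":[-0.8,7.7,0],"rotation":[0,0,0]},{"grip":255,"xyz":[-1.1,11.5,0],"rotation":[0,0,0]},{"grip":255,"xyz":[-1.2,15.3,0],"rotation":[0,0,0]},{"grip":255,"xyz":[-1.1,19.1,0],"rotation":[0,0,0]}])

```text
time: 11.0
ee_pos: [0.5535, -0.1243, 0.1033]
eef_rot: [0.824, 0.567, 0.002, 0.002]
ft_force: [-5.1, 0.6, 5.2]
width: 0.0195
```

```bash
python3 go.py
```

```text
t 11.10 top (np.float64(-45.938586074770576), 406) scene (np.float64(-51.31180795203733), 410) tcp phi -106.3 r 55.6 z 103.3 F [ 0.8 -1.7  1.4] w 0.0193
4 [ 1.   3.8 -0.1]
8 [ 1.8  7.5 -0.1]
12 [ 2.7 11.3 -0.1]
16 [ 4.  14.9 -0.1]
20 [ 5.4 18.4 -0. ]
```

Call:
apply_moves(increments=[{"grip":255,"xyz":[0.8,3.8,0],"rotation":[0,0,0]},{"grip":255,"xyz":[1.6,7.5,0],"rotation":[0,0,0]},{"grip":255,"xyz":[2.6,11.3,0],"rotation":[0,0,0]},{"grip":255,"xyz":[4,14.9,0],"rotation":[0,0,0]},{"grip":255,"xyz":[5.5,18.4,0],"rotation":[0,0,0]}])

```text
time: 11.72
ee_pos: [0.5731, -0.1267, 0.1033]
eef_rot: [0.824, 0.567, 0.002, 0.003]
ft_force: [-4.8, -2.8, 4.3]
width: 0.0195
```

```bash
python3 go.py
```

```text
t 11.82 top (np.float64(-45.605107444715486), 408) scene (np.float64(-51.177395030534704), 416) tcp phi -85.7 r 55.6 z 103.4 F [ 0.5 -4.   0.6] w 0.0195
4 [ 2.3  3.2 -0.1]
8 [ 4.3  6.4 -0.1]
12 [ 6.5  9.6 -0. ]
16 [ 8.9 12.5 -0. ]
20 [11.6 15.3  0. ]
```

Call:
apply_moves(increments=[{"grip":255,"xyz":[2,3.3,0],"rotation":[0,0,0]},{"grip":255,"xyz":[4,6.5,0],"rotation":[0,0,0]},{"grip":255,"xyz":[6.3,9.7,0],"rotation":[0,0,0]},{"grip":255,"xyz":[8.8,12.6,0],"rotation":[0,0,0]},{"grip":255,"xyz":[11.6,15.4,0],"rotation":[0,0,0]}])

```text
time: 12.45
ee_pos: [0.5925, -0.1219, 0.1034]
eef_rot: [0.824, 0.567, 0.002, 0.004]
ft_force: [-4.0, -3.8, 1.7]
width: 0.0192
```

```bash
python3 go.py
```

```text
t 12.55 top (np.float64(-45.56748814063645), 412) scene (np.float64(-51.14380400609635), 415) tcp phi -65.0 r 55.5 z 103.4 F [ 1.9 -3.5 -1.8] w 0.0193
4 [ 3.2  2.2 -0.1]
8 [ 6.2  4.6 -0. ]
12 [ 9.4  6.7 -0. ]
16 [12.7  8.6  0. ]
20 [16.2 10.3  0. ]
```

Call:
apply_moves(increments=[{"grip":255,"xyz":[3,2.3,0],"rotation":[0,0,0]},{"grip":255,"xyz":[6,4.8,0],"rotation":[0,0,0]},{"grip":255,"xyz":[9.2,6.9,0],"rotation":[0,0,0]},{"grip":255,"xyz":[12.6,8.8,0],"rotation":[0,0,0]},{"grip":255,"xyz":[16.1,10.5,0],"rotation":[0,0,0]}])

```text
time: 13.18
ee_pos: [0.6088, -0.1106, 0.1034]
eef_rot: [0.824, 0.567, 0.002, 0.004]
ft_force: [-1.0, -4.3, 0.6]
width: 0.0195
```

```bash
python3 go.py
```

```text
t 13.28 top (np.float64(-45.3903738519668), 420) scene (np.float64(-51.169515428340006), 413) tcp phi -44.3 r 55.5 z 103.5 F [ 2.7 -3.5 -1.9] w 0.0195
4 [ 3.8  1.  -0. ]
8 [ 7.4  2.1 -0. ]
12 [11.2  3.   0. ]
16 [14.9  3.6  0. ]
20 [18.8  4.   0. ]
```

Call:
apply_moves(increments=[{"grip":255,"xyz":[3.7,1.1,0],"rotation":[0,0,0]},{"grip":255,"xyz":[7.3,2.3,0],"rotation":[0,0,0]},{"grip":255,"xyz":[11.1,3.2,0],"rotation":[0,0,0]},{"grip":255,"xyz":[14.8,3.8,0],"rotation":[0,0,0]},{"grip":255,"xyz":[18.7,4.2,0],"rotation":[0,0,0]}])

```text
time: 13.9
ee_pos: [0.6201, -0.0943, 0.1034]
eef_rot: [0.824, 0.567, 0.003, 0.005]
ft_force: [-1.0, -4.6, -0.7]
width: 0.0199
```

```bash
python3 go.py
```

```text
t 14.00 top (np.float64(-45.38491264902004), 422) scene (np.float64(-51.15646045636377), 416) tcp phi -23.5 r 55.4 z 103.5 F [ 1.7 -2.3 -1.5] w 0.0197
4 [ 3.9 -0.3 -0. ]
8 [ 7.7 -0.5 -0. ]
12 [11.5 -1.  -0. ]
16 [15.3 -1.8 -0. ]
20 [19.  -2.8 -0. ]
```

Call:
apply_moves(increments=[{"grip":255,"xyz":[3.9,-0.2,0],"rotation":[0,0,0]},{"grip":255,"xyz":[7.7,-0.4,0],"rotation":[0,0,0]},{"grip":255,"xyz":[11.5,-0.9,0],"rotation":[0,0,0]},{"grip":255,"xyz":[15.3,-1.7,0],"rotation":[0,0,0]},{"grip":255,"xyz":[19,-2.7,0],"rotation":[0,0,0]}])

```text
time: 14.62
ee_pos: [0.6249, -0.0744, 0.1035]
eef_rot: [0.824, 0.567, 0.004, 0.005]
ft_force: [0.8, -4.9, -1.3]
width: 0.0199
```

```bash
python3 go.py
```

```text
t 14.72 top (np.float64(-45.4115544075839), 420) scene (np.float64(-51.15465858564173), 414) tcp phi -2.2 r 55.1 z 103.4 F [ 0.7 -1.  -1.7] w 0.0192
4 [ 3.5 -1.5 -0.1]
8 [ 7.  -3.1 -0.1]
12 [10.4 -4.9 -0.1]
16 [13.6 -7.  -0.1]
20 [16.7 -9.3 -0.2]
```

Call:
apply_moves(increments=[{"grip":255,"xyz":[3.5,-1.5,0],"rotation":[0,0,0]},{"grip":255,"xyz":[7,-3.1,0],"rotation":[0,0,0]},{"grip":255,"xyz":[10.4,-4.9,0],"rotation":[0,0,0]},{"grip":255,"xyz":[13.6,-7,0],"rotation":[0,0,0]},{"grip":255,"xyz":[16.7,-9.3,0],"rotation":[0,0,0]}])

```text
time: 15.35
ee_pos: [0.6222, -0.0546, 0.1034]
eef_rot: [0.823, 0.568, 0.004, 0.004]
ft_force: [2.0, -4.2, -0.3]
width: 0.0197
```

```bash
python3 go.py
```

```text
t 15.45 top (np.float64(0.509868557859064), 392) scene (np.float64(1.2518918959507754), 245) tcp phi 18.6 r 55.0 z 103.4 F [-1.3 -2.7  0.8] w 0.0192
4 [ 2.9 -2.5 -0.1]
8 [ 5.6 -5.3 -0.1]
12 [ 8.1 -8.2 -0.2]
16 [ 10.4 -11.2  -0.2]
20 [ 12.5 -14.5  -0.2]
```

Call:
apply_moves(increments=[{"grip":255,"xyz":[2.9,-2.5,0],"rotation":[0,0,0]},{"grip":255,"xyz":[5,-4.6,0],"rotation":[0,0,0]}])

```text
time: 15.7
ee_pos: [0.6194, -0.0476, 0.1034]
eef_rot: [0.823, 0.568, 0.004, 0.004]
ft_force: [1.5, -5.2, -1.4]
width: 0.0193
```

```bash
python3 go.py
```

```text
t 15.80 top (np.float64(9.094350874646215), 395) scene (np.float64(8.92290529105447), 229) tcp phi 26.2 r 55.0 z 103.4 F [-0.7 -2.6  1. ] w 0.0195
4 [ 2.6 -2.9 -0.1]
8 [ 4.9 -5.9 -0.2]
12 [ 7.  -9.1 -0.2]
16 [  8.8 -12.5  -0.2]
20 [ 10.4 -16.   -0.2]
```

Call:
apply_moves(increments=[{"grip":255,"xyz":[2.6,-2.9,0],"rotation":[0,0,0]},{"grip":255,"xyz":[4.4,-5.2,0],"rotation":[0,0,0]}])

```text
time: 16.05
ee_pos: [0.6157, -0.0412, 0.1034]
eef_rot: [0.823, 0.568, 0.004, 0.003]
ft_force: [1.1, -4.9, -0.3]
width: 0.0195
```

```bash
python3 go.py
```

```text
t 16.15 top (np.float64(5.303764936803608), 422) scene (np.float64(3.2900184320018444), 281) tcp phi 33.9 r 54.9 z 103.4 F [-2.2 -2.1  0.9] w 0.0194
4 [ 2.2 -3.1 -0.2]
8 [ 4.1 -6.5 -0.2]
12 [ 5.7 -9.9 -0.2]
16 [  7.1 -13.5  -0.2]
20 [  8.3 -17.2  -0.3]
```

Lesser bump peaks at about +55° near φ≈28, and the highest at about +79° near φ≈160. Continuing counter-clockwise to φ≈150, then a fine scan.

```bash
python3 go.py 6 12 18 24 30
```

```text
t 16.25 top (np.float64(4.129215767442043), 457) scene (np.float64(2.811915578696852), 274) tcp phi 33.9 r 54.9 z 103.3 F [-4.  -3.   2.2] w 0.0195
6.0 [ 3.2 -4.8 -0.2]
12.0 [  5.7 -10.   -0.2]
18.0 [  7.7 -15.4  -0.3]
24.0 [  9.2 -20.9  -0.3]
30.0 [ 10.  -26.6  -0.4]
```

Call:
apply_moves(increments=[{"grip":255,"xyz":[3.1,-4.8,0],"rotation":[0,0,0]},{"grip":255,"xyz":[5.6,-10,0],"rotation":[0,0,0]},{"grip":255,"xyz":[7.5,-15.4,0],"rotation":[0,0,0]},{"grip":255,"xyz":[9,-20.9,0],"rotation":[0,0,0]},{"grip":255,"xyz":[9.8,-26.6,0],"rotation":[0,0,0]}])

```text
time: 16.88
ee_pos: [0.5941, -0.0222, 0.1034]
eef_rot: [0.823, 0.568, 0.004, 0.003]
ft_force: [1.2, -5.8, -0.0]
width: 0.0192
```

```bash
python3 go.py 6 12 18 24 30
```

```text
t 16.98 top (np.float64(-45.40439639461407), 417) scene (np.float64(-51.12973617078724), 421) tcp phi 64.7 r 54.6 z 103.3 F [-3.1 -3.1  3.8] w 0.0195
6.0 [ 0.5 -5.7 -0.3]
12.0 [  0.1 -11.5  -0.3]
18.0 [ -1.  -17.1  -0.4]
24.0 [ -2.6 -22.6  -0.4]
30.0 [ -4.8 -28.   -0.4]
```

Call:
apply_moves(increments=[{"grip":255,"xyz":[0.4,-5.7,0],"rotation":[0,0,0]},{"grip":255,"xyz":[0,-11.5,0],"rotation":[0,0,0]},{"grip":255,"xyz":[-1.2,-17.1,0],"rotation":[0,0,0]},{"grip":255,"xyz":[-2.9,-22.6,0],"rotation":[0,0,0]},{"grip":255,"xyz":[-5.1,-27.9,0],"rotation":[0,0,0]}])

```text
time: 17.6
ee_pos: [0.5659, -0.0168, 0.1034]
eef_rot: [0.823, 0.568, 0.004, 0.003]
ft_force: [4.3, -5.8, -1.8]
width: 0.0198
```

```bash
python3 go.py 6 12 18 24 30
```

```text
t 17.70 top (np.float64(-45.41147122444529), 418) scene (np.float64(-51.09519831454327), 425) tcp phi 95.2 r 54.5 z 103.3 F [-0.3 -5.4  2.2] w 0.0195
6.0 [-2.3 -5.3 -0.3]
12.0 [ -5.6 -10.   -0.3]
18.0 [ -9.4 -14.3  -0.3]
24.0 [-13.6 -18.3  -0.4]
30.0 [-18.2 -21.7  -0.4]
```

Call:
apply_moves(increments=[{"grip":255,"xyz":[-2.5,-5.1,0],"rotation":[0,0,0]},{"grip":255,"xyz":[-5.9,-9.8,0],"rotation":[0,0,0]},{"grip":255,"xyz":[-9.7,-14.1,0],"rotation":[0,0,0]},{"grip":255,"xyz":[-13.8,-18,0],"rotation":[0,0,0]},{"grip":255,"xyz":[-18.4,-21.4,0],"rotation":[0,0,0]}])

```text
time: 18.32
ee_pos: [0.5394, -0.0258, 0.1034]
eef_rot: [0.823, 0.569, 0.005, 0.003]
ft_force: [7.6, -3.5, -3.4]
width: 0.0192
```

```bash
python3 go.py 5 10 15 20 25
```

```text
t 18.43 top (np.float64(-45.57984677615165), 403) scene (np.float64(-51.104844771463945), 417) tcp phi 125.1 r 54.5 z 103.3 F [ 1.7 -5.9 -0.5] w 0.0198
5.0 [-3.8 -2.9 -0.2]
10.0 [-8.1 -5.1 -0.2]
15.0 [-12.6  -6.8  -0.3]
20.0 [-17.2  -8.2  -0.3]
25.0 [-21.9  -9.2  -0.3]
```

Call:
apply_moves(increments=[{"grip":255,"xyz":[-3.9,-2.7,0],"rotation":[0,0,0]},{"grip":255,"xyz":[-8.2,-4.9,0],"rotation":[0,0,0]},{"grip":255,"xyz":[-12.7,-6.6,0],"rotation":[0,0,0]},{"grip":255,"xyz":[-17.3,-8,0],"rotation":[0,0,0]},{"grip":255,"xyz":[-22,-8.8,0],"rotation":[0,0,0]}])

```text
time: 19.05
ee_pos: [0.5237, -0.0418, 0.1035]
eef_rot: [0.822, 0.569, 0.005, 0.003]
ft_force: [7.4, 2.2, -4.3]
width: 0.0196
```

```bash
cat > fine.py <<'E'
from look import *
import sys
t,s=report(); plan([float(x) for x in sys.argv[1:]],z=.1035)
cv2.imwrite(f"pics/f{int(r.read_state()['time']*100)}.png",np.hstack([cv2.resize(t["img"][175:225,178:228],None,fx=8,fy=8,interpolation=cv2.INTER_CUBIC),cv2.resize(s["img"][195:245,285:335],None,fx=8,fy=8,interpolation=cv2.INTER_CUBIC)]))
E
python3 fine.py 2 4 6; ls pics
```

```text
t 19.15 top (np.float64(12.46581868405233), 428) scene (np.float64(17.52138418879007), 296) tcp phi 148.9 r 54.6 z 103.4 F [ 4.2 -1.  -1.9] w 0.0191
2.0 [-1.8 -0.7 -0.1]
4.0 [-3.7 -0.9 -0.1]
6.0 [-5.6 -1.1 -0.2]
a_top.png
b.png
c.png
f1914.png
scene0.png
top0.npy
top0.png
z0.png
z1.png
```

View pics/f1914.png

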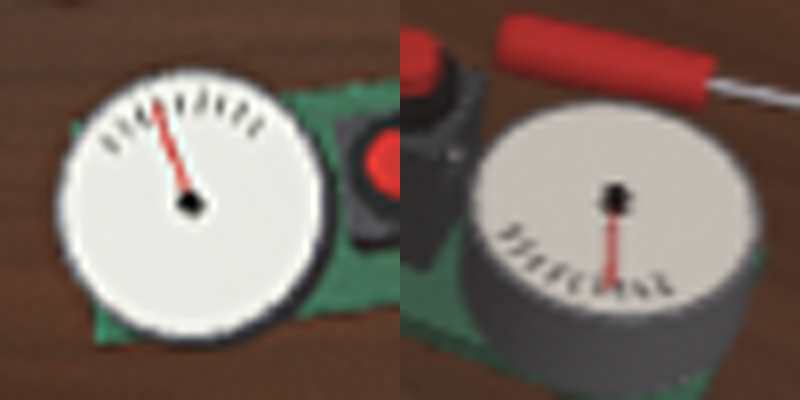

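Call:
apply_moves(increments=[{"grip":255,"xyz":[-1.5,-0.4,0],"rotation":[0,0,0]},{"grip":255,"xyz":[-3.5,-0.7,0],"rotation":[0,0,0]},{"grip":255,"xyz":[-3.5,-0.7,0],"rotation":[0,0,0]}])

```text
time: 19.52
ee_pos: [0.522, -0.0446, 0.1034]
eef_rot: [0.822, 0.569, 0.006, 0.003]
ft_force: [6.9, -0.8, -5.6]
width: 0.0192
```

```bash
python3 fine.py 2 4 6
```

```text
t 19.62 top (np.float64(22.761621613860264), 366) scene (np.float64(24.631856192597443), 290) tcp phi 151.0 r 54.7 z 103.4 F [ 6.2  0.5 -5.5] w 0.0194
2.0 [-1.9 -0.6 -0.1]
4.0 [-3.8 -0.7 -0.1]
6.0 [-5.7 -0.8 -0.1]
```

Call:
apply_moves(increments=[{"grip":255,"xyz":[-2,-0.4,0],"rotation":[0,0,0]},{"grip":255,"xyz":[-4,-0.5,0],"rotation":[0,0,0]},{"grip":255,"xyz":[-4,-0.5,0],"rotation":[0,0,0]}])

```text
time: 20.0
ee_pos: [0.5209, -0.0468, 0.1034]
eef_rot: [0.822, 0.57, 0.007, 0.003]
ft_force: [5.5, 0.5, -5.5]
width: 0.0192
```

```bash
python3 fine.py 2 4 6
```

```text
t 20.10 top (np.float64(27.998180027474483), 399) scene (np.float64(30.18215036285138), 324) tcp phi 153.6 r 54.6 z 103.5 F [ 5.6  1.7 -5.1] w 0.0196
2.0 [-1.9 -0.5 -0.1]
4.0 [-3.8 -0.6 -0.1]
6.0 [-5.7 -0.6 -0.1]
```

Call:
apply_moves(increments=[{"grip":255,"xyz":[-2,-0.2,0],"rotation":[0,0,0]},{"grip":255,"xyz":[-4,-0.2,0],"rotation":[0,0,0]},{"grip":255,"xyz":[-4,-0.2,0],"rotation":[0,0,0]}])

```text
time: 20.48
ee_pos: [0.5199, -0.0489, 0.1034]
eef_rot: [0.821, 0.57, 0.008, 0.003]
ft_force: [5.4, 0.9, -3.9]
width: 0.0193
```

```bash
python3 fine.py 2 4 6
```

```text
t 20.57 top (np.float64(31.160040629110714), 357) scene (np.float64(34.00018996538988), 246) tcp phi 156.0 r 54.7 z 103.4 F [ 5.5  1.5 -4.9] w 0.0198
2.0 [-1.9 -0.4 -0.1]
4.0 [-3.8 -0.4 -0.1]
6.0 [-5.7 -0.4 -0.1]
```

Call:
apply_moves(increments=[{"grip":255,"xyz":[-2,0,0],"rotation":[0,0,0]},{"grip":255,"xyz":[-4,0.2,0],"rotation":[0,0,0]},{"grip":255,"xyz":[-4,0.2,0],"rotation":[0,0,0]}])

```text
time: 20.95
ee_pos: [0.519, -0.051, 0.1034]
eef_rot: [0.821, 0.571, 0.008, 0.002]
ft_force: [4.4, 3.0, -2.6]
width: 0.0197
```

```bash
python3 fine.py 2 4 6
```

```text
t 21.05 top (np.float64(32.68678397435751), 342) scene (np.float64(35.54445560257902), 237) tcp phi 158.4 r 54.6 z 103.4 F [ 5.2  3.9 -2.3] w 0.0194
2.0 [-1.9 -0.4 -0.1]
4.0 [-3.8 -0.3 -0.1]
6.0 [-5.7 -0.2 -0.2]
```

Call:
apply_moves(increments=[{"grip":255,"xyz":[-2,0.1,0],"rotation":[0,0,0]},{"grip":255,"xyz":[-4,0.4,0],"rotation":[0,0,0]},{"grip":255,"xyz":[-4,0.4,0],"rotation":[0,0,0]}])

```text
time: 21.42
ee_pos: [0.518, -0.0536, 0.1034]
eef_rot: [0.821, 0.571, 0.008, 0.002]
ft_force: [2.0, 4.2, -2.4]
width: 0.0199
```

```bash
python3 fine.py 2 4 6
```

```text
t 21.52 top (np.float64(32.70594721522236), 342) scene (np.float64(35.48925245791691), 206) tcp phi 161.5 r 54.6 z 103.4 F [ 2.6  5.5 -1.2] w 0.0197
2.0 [-1.9 -0.3 -0.1]
4.0 [-3.8 -0.1 -0.2]
6.0 [-5.7  0.1 -0.2]
```

Call:
apply_moves(increments=[{"grip":255,"xyz":[-2,0.2,0],"rotation":[0,0,0]},{"grip":255,"xyz":[-4,0.5,0],"rotation":[0,0,0]},{"grip":255,"xyz":[-4,0.5,0],"rotation":[0,0,0]}])

```text
time: 21.9
ee_pos: [0.5169, -0.0572, 0.1033]
eef_rot: [0.821, 0.571, 0.008, 0.002]
ft_force: [1.4, 3.6, -0.1]
width: 0.0199
```

```bash
python3 fine.py 2 4 6
```

```text
t 22.00 top (np.float64(28.680901319968353), 412) scene (np.float64(30.879603639311988), 238) tcp phi 165.3 r 54.6 z 103.3 F [0.4 5.1 0.7] w 0.0195
2.0 [-1.9 -0.1 -0.2]
4.0 [-3.8  0.2 -0.2]
6.0 [-5.7  0.5 -0.2]
```

Call:
apply_moves(increments=[{"grip":255,"xyz":[-2,0.3,0],"rotation":[0,0,0]},{"grip":255,"xyz":[-4,0.6,0],"rotation":[0,0,0]},{"grip":255,"xyz":[-4,0.6,0],"rotation":[0,0,0]}])

```text
time: 22.38
ee_pos: [0.5159, -0.0616, 0.1033]
eef_rot: [0.821, 0.571, 0.008, 0.002]
ft_force: [-0.1, 3.1, 1.9]
width: 0.0198
```

```bash
python3 fine.py 2 4 6 -2 -4 -6
```

```text
t 22.48 top (np.float64(18.979980501430703), 465) scene (np.float64(18.86999943820512), 178) tcp phi 170.0 r 54.7 z 103.3 F [-0.1  3.   1.1] w 0.0191
2.0 [-1.9  0.1 -0.2]
4.0 [-3.8  0.5 -0.2]
6.0 [-5.7  1.  -0.2]
-2.0 [ 1.8 -0.6 -0.2]
-4.0 [ 3.7 -0.9 -0.2]
-6.0 [ 5.7 -1.  -0.1]
```

Call:
apply_moves(increments=[{"grip":255,"xyz":[2,-0.8,0],"rotation":[0,0,0]},{"grip":255,"xyz":[4.5,-1.2,0],"rotation":[0,0,0]},{"grip":255,"xyz":[4.5,-1.2,0],"rotation":[0,0,0]}])

```text
time: 22.85
ee_pos: [0.5165, -0.0584, 0.1033]
eef_rot: [0.821, 0.571, 0.008, 0.002]
ft_force: [1.0, -5.2, -0.5]
width: 0.0193
```

```bash
python3 - <<'E'
import numpy as np
from scipy.optimize import curve_fit
p=np.array([151,153.6,156,158.4,161.5,165.3,170]);
for y in ([22.8,28,31.16,32.69,32.71,28.68,18.98],[24.6,30.2,34,35.5,35.5,30.9,18.9]):
    f=lambda x,a,c,w,b:b+a*np.cos(np.clip((x-c)/w,-1,1)*np.pi/2)**2
    g=lambda x,a,c,k,q:a-k*(x-c)**2+q*(x-c)**4
    print(curve_fit(g,p,y,p0=[33,160,.1,0])[0])
E
python3 fine.py -2 -3 -4 -5 -6
```

```text
[3.30475822e+01 1.59704154e+02 1.39707157e-01 6.47870344e-05]
[ 3.58786026e+01  1.59585096e+02  1.51636271e-01 -4.17555466e-05]
t 22.95 top (np.float64(25.999522884481483), 422) scene (np.float64(28.2933707044113), 276) tcp phi 166.6 r 54.8 z 103.3 F [ 2.2 -5.4 -0.5] w 0.0193
-2.0 [ 1.9 -0.4 -0.1]
-3.0 [ 2.8 -0.5 -0.1]
-4.0 [ 3.8 -0.5 -0.1]
-5.0 [ 4.8 -0.6 -0.1]
-6.0 [ 5.7 -0.6 -0.1]
```

Call:
apply_moves(increments=[{"grip":255,"xyz":[2,-0.6,0],"rotation":[0,0,0]},{"grip":255,"xyz":[5,-0.9,0],"rotation":[0,0,0]},{"grip":255,"xyz":[7.5,-1,0],"rotation":[0,0,0]},{"grip":255,"xyz":[7.5,-1,0],"rotation":[0,0,0]}])

```text
time: 23.45
ee_pos: [0.5185, -0.052, 0.1034]
eef_rot: [0.821, 0.57, 0.008, 0.003]
ft_force: [3.3, -3.5, -2.7]
width: 0.0195
```

```bash
python3 fine.py -2 -1 1 2
```

```text
t 23.55 top (np.float64(33.5091934660925), 356) scene (np.float64(36.533597008020266), 216) tcp phi 159.6 r 54.8 z 103.4 F [ 3.1 -4.3 -2.3] w 0.0193
-2.0 [ 1.9 -0.2 -0.1]
-1.0 [ 1.  -0.2 -0.1]
1.0 [-1.  -0.2 -0.1]
2.0 [-1.9 -0.2 -0.1]
```

Call:
apply_moves(increments=[{"grip":255,"xyz":[0,0,0],"rotation":[0,0,0]},{"grip":255,"xyz":[0,0,0],"rotation":[0,0,0]}], squeeze=5)

```text
time: 23.8
ee_pos: [0.5185, -0.0521, 0.1034]
eef_rot: [0.821, 0.57, 0.008, 0.003]
ft_force: [0.9, -1.8, 0.8]
width: 0.0198
```

```bash
python3 fine.py -2 -1 1 2
```

```text
t 23.90 top (np.float64(33.404817601415346), 341) scene (np.float64(36.34415195603867), 232) tcp phi 159.6 r 54.8 z 103.4 F [ 0.2 -2.  -0.1] w 0.0200
-2.0 [ 1.9 -0.2 -0.1]
-1.0 [ 1.  -0.2 -0.1]
1.0 [-1.  -0.2 -0.1]
2.0 [-1.9 -0.2 -0.1]
```

Still at the peak, with residual force near zero. Opening the gripper now.

Call:
apply_moves(increments=[{"grip":130,"xyz":[0,0,0],"rotation":[0,0,0]},{"grip":130,"xyz":[0,0,0],"rotation":[0,0,0]},{"grip":130,"xyz":[0,0,0],"rotation":[0,0,0]},{"grip":130,"xyz":[0,0,0],"rotation":[0,0,0]}])

```text
time: 24.4
ee_pos: [0.5184, -0.052, 0.1033]
eef_rot: [0.821, 0.57, 0.008, 0.003]
ft_force: [-0.8, -0.8, -0.7]
width: 0.0416
```

```bash
python3 fine.py -2 -1 1 2
```

```text
t 24.50 top (np.float64(33.2992276348182), 351) scene (np.float64(36.00786798544624), 202) tcp phi 159.6 r 54.8 z 103.4 F [-1.  -0.4  0.2] w 0.0423
-2.0 [ 1.9 -0.1 -0.1]
-1.0 [ 1.  -0.2 -0.1]
1.0 [-1.  -0.2 -0.2]
2.0 [-1.9 -0.1 -0.2]
```

Call:
apply_moves(increments=[{"grip":130,"xyz":[0,0,-10],"rotation":[0,0,0]},{"grip":130,"xyz":[0,0,-30],"rotation":[0,0,0]},{"grip":255,"xyz":[0,0,-60],"rotation":[0,0,0]},{"grip":255,"xyz":[0,0,-70],"rotation":[0,0,0]}])

```text
time: 25.0
ee_pos: [0.5182, -0.0524, 0.1755]
eef_rot: [0.821, 0.57, 0.009, 0.004]
ft_force: [-0.3, 0.3, 0.2]
width: 0.0297
```

```bash
python3 - <<'E'
from look import *
from scipy.spatial.transform import Rotation as Ro
t,s=report()
cv2.imwrite("pics/d.png",cv2.resize(s["img"][140:250,200:345],None,fx=5,fy=5,interpolation=cv2.INTER_CUBIC))
st,R=toolaxes(); print(R.round(4)); 
M=np.array([R[0,0],R[1,0],0]);M/=np.linalg.norm(M); z=np.array([0,0,-1.]); T=np.c_[M,np.cross(z,M),z]
print("rot",np.degrees(Ro.from_matrix(R.T@T).as_rotvec()))
m=A+.150*ey; print("marker from axis",m,"top cam .5497 .0782; scene .5529 .0806")
for p in ([*m,.15],[.5497,.0778,.15]): print(totool(p))
E
```

```text
t 25.10 top (np.float64(33.28490439476058), 351) scene (np.float64(36.03881912618222), 202) tcp phi 160.0 r 55.3 z 174.4 F [-0.4  0.1 -0.2] w 0.0224
[[ 0.3492  0.9369  0.0186]
 [ 0.937  -0.3493  0.0042]
 [ 0.0105  0.0159 -0.9998]]
rot [ 0.91266762 -0.59966665 -0.00477621]
marker from axis [0.54892403 0.07744021] top cam .5497 .0782; scene .5529 .0806
[132.1 -16.6  25.5]
[132.7 -16.   25.5]
```

View pics/d.png

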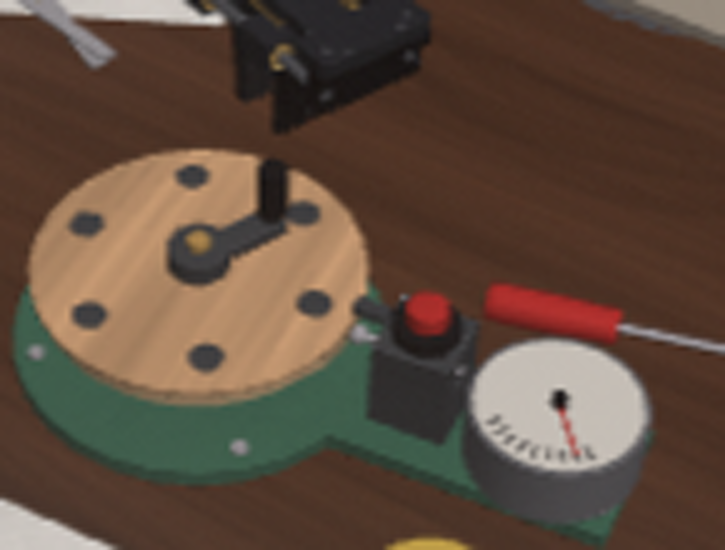

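Call:
apply_moves(increments=[{"grip":255,"xyz":[40,-5,0],"rotation":[0.9,-0.6,0]},{"grip":255,"xyz":[90,-11,0],"rotation":[0.9,-0.6,0]},{"grip":255,"xyz":[132,-16.4,15],"rotation":[0.9,-0.6,0]},{"grip":255,"xyz":[132.4,-16.4,35],"rotation":[0.9,-0.6,0]},{"grip":255,"xyz":[132.4,-16.4,35],"rotation":[0.9,-0.6,0]}])

```text
time: 25.72
ee_pos: [0.5479, 0.0776, 0.1382]
eef_rot: [0.821, 0.571, -0.002, -0.0]
ft_force: [-0.0, -0.1, 0.7]
width: 0.0002
```

```bash
python3 - <<'E'
from look import *
t,s=report()
st,R=toolaxes(); print(st["ee_pos"],R[2].round(4),totool([.5493,.0778,.110]))
im=s["img"].copy(); im=cv2.resize(im[160:240,240:320],None,fx=8,fy=8,interpolation=cv2.INTER_CUBIC)
def mk(p,col):
    u=((proj(s,p)-[240,160]+.5)*8).astype(int); cv2.circle(im,tuple(map(int,u)),4,col,-1)
mk([.5493,.0778,.102],(255,255,0)); mk(st["ee_pos"]+R@[0,0,.008],(0,255,0))
cv2.imwrite("pics/e.png",im)
E
```

```text
t 25.82 top None scene (np.float64(36.01795342799148), 204) tcp phi 97.9 r 149.4 z 140.4 F [-0.6  0.5 -0.5] w 0.0004
[0.54921112 0.07690155 0.14040621] [-7.e-04 -3.e-04 -1.e+00] [ 0.9 -0.2 30.4]
```

View pics/e.png

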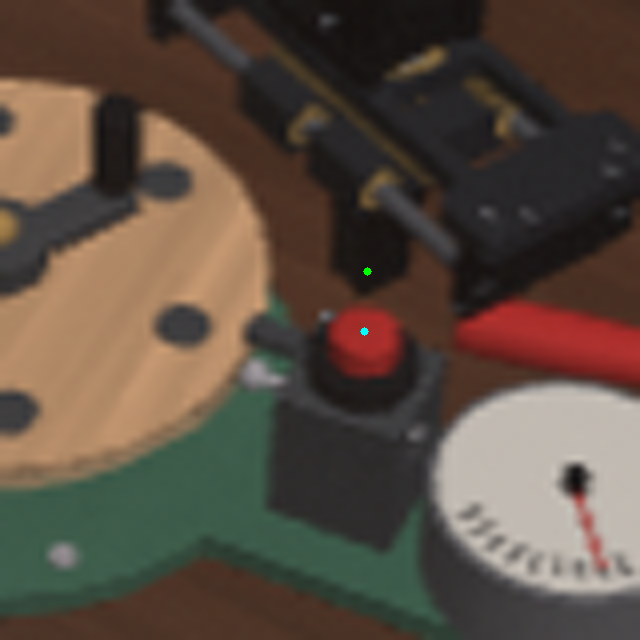

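Call:
apply_moves(increments=[{"grip":255,"xyz":[0.5,0,15],"rotation":[0,0,0]},{"grip":255,"xyz":[0.5,0,28],"rotation":[0,0,0]},{"grip":255,"xyz":[0.5,0,33],"rotation":[0,0,0]},{"grip":255,"xyz":[0.5,0,37],"rotation":[0,0,0]},{"grip":255,"xyz":[0.5,0,39],"rotation":[0,0,0]}])

```text
time: 26.45
ee_pos: [0.5491, 0.077, 0.1022]
eef_rot: [0.822, 0.57, -0.001, -0.0]
ft_force: [-12.1, -2.6, 24.6]
width: 0.0004
```

```bash
python3 - <<'E'
from look import *
t,s=report()
cv2.imwrite("pics/g.png",cv2.resize(s["img"][160:240,240:320],None,fx=8,fy=8,interpolation=cv2.INTER_CUBIC))
E
```

```text
t 26.55 top None scene (np.float64(35.99451083586893), 202) tcp phi 98.0 r 149.5 z 102.4 F [-8.2 -2.5 14.4] w 0.0005
```

View pics/g.png

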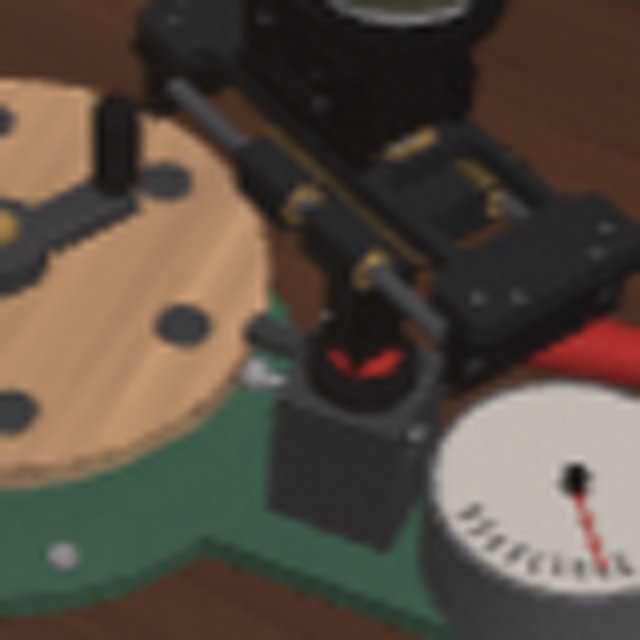

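Call:
apply_moves(increments=[{"grip":255,"xyz":[0,0,2],"rotation":[0,0,0]},{"grip":255,"xyz":[0,0,3],"rotation":[0,0,0]},{"grip":255,"xyz":[0,0,3],"rotation":[0,0,0]}])

```text
time: 26.92
ee_pos: [0.5492, 0.077, 0.1021]
eef_rot: [0.822, 0.57, -0.0, -0.001]
ft_force: [-14.8, -2.5, 30.0]
width: 0.0007
```

```bash
python3 - <<'E'
from look import *
t,s=report()
E
```

```text
t 27.02 top None scene (np.float64(36.07890217200398), 200) tcp phi 97.9 r 149.5 z 102.1 F [-14.1  -2.5  29.7] w 0.0006
```

Hard stop at TCP z = 102 mm with 30 N, so the plunger is exactly 8 mm down. Releasing.

Call:
apply_moves(increments=[{"grip":255,"xyz":[0,0,-4],"rotation":[0,0,0]},{"grip":255,"xyz":[0,0,-14],"rotation":[0,0,0]},{"grip":255,"xyz":[0,0,-50],"rotation":[0,0,0]},{"grip":255,"xyz":[0,0,-100],"rotation":[0,0,0]},{"grip":255,"xyz":[0,0,-120],"rotation":[0,0,0]}])

```text
time: 27.65
ee_pos: [0.5505, 0.077, 0.2253]
eef_rot: [0.822, 0.57, 0.002, -0.0]
ft_force: [0.1, 0.4, -0.8]
width: 0.0001
```

Call:
apply_moves(increments=[{"grip":255,"xyz":[0,0,0],"rotation":[0,0,0]},{"grip":255,"xyz":[0,0,0],"rotation":[0,0,0]}])

```text
time: 27.9
ee_pos: [0.5502, 0.0771, 0.2245]
eef_rot: [0.822, 0.57, 0.001, -0.0]
ft_force: [0.3, -0.3, -0.4]
width: 0.0004
```

```bash
python3 - <<'E'
from look import *
t,s=report(); print(r.read_state()["joint_vel"].round(3))
cv2.imwrite("pics/i.png",s["img"])
cv2.imwrite("pics/h.png",cv2.resize(s["img"][160:240,200:340],None,fx=5,fy=5,interpolation=cv2.INTER_CUBIC))
E
```

```text
t 28.00 top None scene (np.float64(36.04977053283883), 203) tcp phi 97.6 r 149.4 z 224.0 F [ 0.   0.4 -0.1] w 0.0009
[-0.001  0.001  0.001 -0.003  0.001  0.004 -0.   ]
```

View pics/h.png

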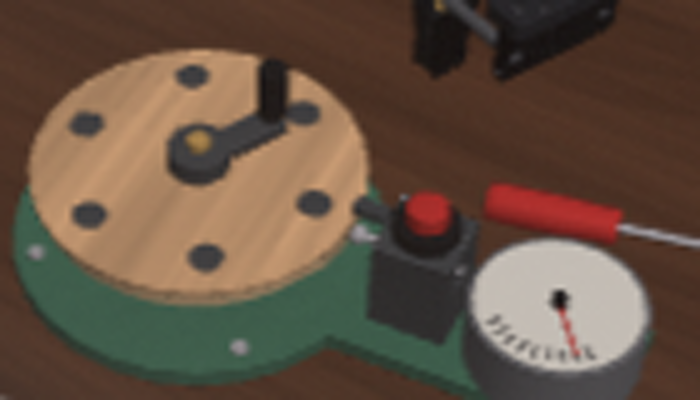

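View pics/i.png

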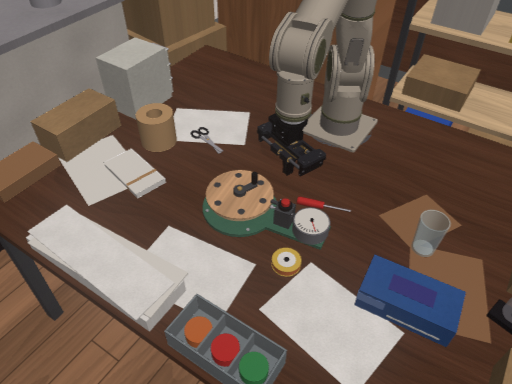

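The plunger is back up, the needle is still at its peak, the bystanders haven't moved, and the gripper is clear. Handing in.

```bash
python3 -c "
from bench import r
print(r.close_job())"
```

```text
the job is handed in; nothing more can be done
None
```

The highest spot is standing at the feeler and has been marked. I handed the job in at about 28 s; the hand-in reports no verdict.

- **Finding the spot:** I turned the wheel by its crank knob for a bit more than a full turn, at no more than about 50°/s. The gauge peaked at two places: about +0.96 rad at the lesser bump and about +1.37 rad at the highest.
- **Setting the wheel:** A fine scan on both sides of the higher peak put its top at 159.6–159.7° (world crank angle). I brought the wheel back to 159.6° and let go.
- **Marking:** I pressed the marker once with the closed fingers. It met a hard stop at 30 N, with the fingertips at 94 mm, which is exactly 8 mm down. Then I released it.

**Last checks:**
- **Needle:** after release it stayed within 0.5° of its highest reading (scene camera 36.0°, against 36.5° at most).
- **Table:** the plunger is back up, and the bystanders look undisturbed in the scene picture.
- **Arm:** the gripper is clear, with no force on it.

**Disagreements:** The two cameras differ by 2–6° on the absolute needle angle, but agree on the peak's position to within 0.2°. In the last checks the gripper hid the dial from the top camera, so only the scene camera confirmed the needle there. While I held the marker down there was also a 14 N sideways force on the tool, but nothing shifted.

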